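Close up a row of relief tiles and lock it

ROBOT

A 6-joint arm with a two-finger parallel gripper is mounted at the origin on the work surface. World frame = base frame: x ahead of the robot, y to its left, z up, the work surface at z = 0. Lengths are in mm, angles in rad, forces in N, time in s.
With the tool pointing down it reaches from about 375 to 750 mm from the base axis. Payload 9 kg.
Tool frame: the origin (TCP) lies on the front face of the gripper's body, between the roots of the fingers; the fingertips stand 73 mm ahead of it and the grasp point (between the pads) lies 54 mm ahead of it; z points along the fingers, y is the line along which they close (so a half turn about z gives the same grasp; the last joint's range is limited). The gripper opens to 85 mm and grips with 20 to 120 N. Pads are 22 mm wide; open, the fingers measure 114 mm over their backs; the gripper's body (76 mm by 85 mm) begins 54 mm behind the grasp point. The pads swing forward as they close: fully open they stand 13 mm farther back than shut.
Start: joints at [1.039, 0.104, 0.097, 1.564, 0, 1.353], TCP at [185.206, 570.725, 303.931] pointing down, gripper open.
Joint ranges: [-2.99, 2.99], [-0.84, 1.86], [-1.1, 1.16], [-1.84, 2.11], [-1.51, 1.56], [-3.14, 3.14]. Speed limits (rad/s): [2.22, 2.22, 2.57, 3.14, 3.14, 3.14].

INTERFACE

Orientations are given as [roll, pitch, yaw] about the fixed x, y, z axes, in that order (R = Rz(yaw) Ry(pitch) Rx(roll)).
In Python, from bench import r gives the robot as it stands.
- The arm moves only by the tool apply_moves, never from a script. Its argument "steps" is a list of rows, each a list of 4 numbers: the shift along the tool's x, y, z in mm, then the turn about the tool's z in rad. In form: [[x, y, z, spin], ...]. A call has 1 to 5 rows; each row is the pose to reach, as a shift and turn from the pose commanded when the call began, along the tool's axes at that moment; what a row does not reach only later rows make up. A row lasts 1/10 s, in which the tool goes at most 50 mm and 8.59 degrees, less where a joint would pass 70% of its speed; a pose out of reach is approached as far as the arm can. A call with a gripper value outside its range is refused whole. "jaw" is the closure, from -1 (fully open) to 1 (shut), so that 0 is half open, set as the call begins (left out, the last holds). The fingers move at their own pace and stop on an object; the grip force is fixed at half the most. Time passes only in rows, so rows that repeat a pose let the fingers close. It gives the time, the measured TCP pose, the force, the opening and the grip force at its end, in the units of the state.
- r.get_obs(): the state, without advancing time (a new reading comes with each control period).
- r.get_image(name): name is "scene" or "top"; returns a dict with "frame" (420x560x3 uint8, red, green, blue), "fx", "fy", "cx", "cy" (pixels), "rvec" (rotation vector, rad) and "tvec" (3), from world to camera coordinates, as OpenCV has them. Camera axes: x right, y down, z forward; pixel columns grow to the right and rows downward; lengths in mm; the calibration is good to about 2 mm. A picture is of the moment at which its call begins. There is no depth.
- r.hand_in(): hands the job in; it is judged then, once.
The state is a dict: "t": time; "q": joint angles; "joint_vel": joint speeds; "joint_efforts": joint torques, N m; "eef_pos": TCP position; "ee_rot": TCP orientation; "wrist_force": force on the tool from outside, world axes, zero at the start; "torque": the same for the moment, N m; "opening": opening from 0.0 (shut) to 1.0 (fully open); "grip_force": force on a finger pad.
Only numpy, scipy, OpenCV 4.12 (cv2) and the standard library are available. Lean on these libraries where they do the work, as an engineer would, in place of code of your own. Each camera call takes 0.05 s, during which the arm holds its last target. There are 200 camera calls.

TASK

The row of four sunflower tiles in the wooden channel stands short of the end stop. Push on the last tile only (the one farthest from the stop), so that the row slides as one train until it is tight against the stop, then move the fingers out of the way and swing the wooden keeper fully across the channel, behind the last tile. Everything is only pushed: lift nothing, leave everything else where it lies, and finish clear of it all.

Things in the scene. Friction and masses are not known exactly. Their poses are not given: they have to be found in the camera images.
- board: Wooden work board, fixed to the table (place and yaw vary): covers x -140 to +130, y -220 to +220 mm of its frame, top at z = 18 mm above the table. Origin: under the tile channel's centreline, on the table; x across the channel, y along it towards the end stop, z up. Two strips (tops at z = 28 mm) bound the channel, 63 mm wide: x -31.5 to +31.5 mm, strip outer edges at -55 and +58 mm.
- stop_face (a point): Middle of the end stop's face at the channel floor (board y = +170, z = 18 mm). The stop is a wooden block, its top 46 mm above the table.
- channel_mouth (a point): Middle of the channel's open end, on its floor (board y = -200, z = 18 mm), where the strips begin.
- tile1: Loose tile 1 of 4 in the channel, counted from the end stop: terracotta, 60 mm across the channel, 50 mm along it, 18 mm thick, with a sunflower relief 2 mm high on top; about 0.1 kg. Origin: centre of its underside; axes as the board's. In the tight row its origin is at board y = 145 mm; it starts 50 to 120 mm short, all but touching its neighbours.
- tile2: Loose tile 2 of 4 in the channel, counted from the end stop: terracotta, 60 mm across the channel, 50 mm along it, 18 mm thick, with a sunflower relief 2 mm high on top; about 0.1 kg. Origin: centre of its underside; axes as the board's. In the tight row its origin is at board y = 95 mm; it starts 50 to 120 mm short, all but touching its neighbours.
- tile3: Loose tile 3 of 4 in the channel, counted from the end stop: terracotta, 60 mm across the channel, 50 mm along it, 18 mm thick, with a sunflower relief 2 mm high on top; about 0.1 kg. Origin: centre of its underside; axes as the board's. In the tight row its origin is at board y = 45 mm; it starts 50 to 120 mm short, all but touching its neighbours.
- tile4: Loose tile 4 of 4 in the channel, counted from the end stop (the last of the row, the only one to push on): terracotta, 60 mm across the channel, 50 mm along it, 18 mm thick, with a sunflower relief 2 mm high on top; about 0.1 kg. Origin: centre of its underside; axes as the board's. In the tight row its origin is at board y = -5 mm; it starts 50 to 120 mm short, all but touching its neighbours.
- keeper (a joint): Swing of the keeper, a dark wooden bar pivoted on the board's +x strip, in rad: 0 = parked along the strip, pointing to board -y; grows as it swings over the channel (clockwise from above) to its hard stop at 1.57, square across it, pointing to board -x, 3 mm behind the last tile of a tight row. Starts at -0.4 to 0 (negative: away from the channel). Light friction (1 N); stays where left.
- keeper_bar (a point): Middle of the keeper bar's length, half-way up it. The bar is 16 mm wide and 12 mm thick and reaches 70 mm from its pivot; underside 30 mm, top 42 mm above the table: above the strips, but lower than the tiles' tops, so a tile in its way blocks it.
- keeper_pivot (a point): Pivot of the keeper, on its top face, 42 mm above the table, at board x = +45, y = -41 mm.
- keeper_peg (a point): Centre of the top of the keeper's upright wooden peg: 12 mm across, 16 mm tall on the bar, its top 58 mm above the table, 58 mm from the pivot along the bar.
- roundel: Bystander: round terracotta relief, 56 mm across, 12 mm thick, lying on the board on the -x side of the channel. Origin at its underside's centre.
- modeller: Bystander: wooden modelling tool with a steel blade, about 170 mm long and 18 mm wide, 8 mm thick, lying along the board on the -x side of the channel. Origin below its middle.
- glaze: Bystander: small white jar with a lid, 40 mm across, 45 mm tall, on the board on the +x side of the channel near the end stop. Origin at its underside's centre.
- mug: Bystander: mug, 76 mm across, 85 mm tall, on the table beyond the board's stop end. Origin at its underside's centre.
- brush: Bystander: brush lying on the table along the board's +x edge. Origin under its middle.
- pattern: Bystander: dark wooden pattern block, 90 x 60 x 20 mm, on the table by the board's +x edge. Origin at its underside's centre.
Things that resemble listed ones, but are neither listed nor needed, are in the scene too. Leave any pink look-alike of the tile4 alone. Leave any green look-alike of the tile1 alone.

How it is judged (in metres and radians):
On the way, in this order (a step that is already met when the one before it is completed fails the run):
1. the row of four tiles is tight against the end stop (y of tile1 in the frame of board above 0.142 m and y of tile2 in the frame of board above 0.092 m and y of tile3 in the frame of board above 0.042 m and y of tile4 in the frame of board above -0.008 m and z of each of tile1, tile2, tile3, tile4 in the frame of board below 0.021 m), for 0.2 s.
2. the keeper is swung fully across behind the row (value of joint keeper above 1.43 rad), for 0.2 s.
At the end, for the whole second after the job is handed in: All four tiles lie flat in the channel, at rest, each within 3 mm of its place in a tight row against the end stop, and the keeper is across behind the last tile, within 8 degrees of square (joint above 1.43 rad) (all of step 1 and value of joint keeper above 1.43 rad and velocity of joint keeper below 0.05 rad/s and linear speed of each of tile1, tile2, tile3, tile4 below 0.01 m/s); the robot touches nothing.
It fails at once if a tile is lifted (more than 5 mm) or tipped (more than 12 degrees) (z of any of tile1, tile2, tile3, tile4 in the frame of board above 0.023 m or angle between any of tile1, tile2, tile3, tile4's own z axis and vertical above 0.21 rad).
It fails at once if the fingers push on a tile other than the last one (more than 1 N) (contact force between the fingers and tile1 above 1 N or contact force between the fingers and tile2 above 1 N or contact force between the fingers and tile3 above 1 N).
It fails at once if a bystander is moved (more than 20 mm) (distance of any of roundel, modeller, glaze, mug, brush, pattern from where it was at the start of the episode above 0.02 m).
It also fails if it takes over 51 s, if anything falls off the work surface, if the arm or the gripper's body presses on something with over 40 N, if the wrist force passes 120 N, or if a joint passes its speed limit or range.

## Working session

There is one attempt and no reset: what is moved stays moved. The work goes in short steps, Python scripts to look and compute and a tool call to move; the robot and the scene stay as the last step left them, time stands still between calls to the robot, and variables do not carry over. Pictures are saved under pics/ and viewed, at most 10 in all, crops included, and the job is handed in when it is done.

Besides the shell and the picture viewer there is one more tool, called after "Request:" as name(argument=value, ...) on one line, values as JSON. apply_moves: Moves the arm, as the interface text tells. Its arguments: {"type":"object","properties":{"steps":{"type":"array","items":{"type":"array","items":{"type":"number"}}},"jaw":{"type":"number"}},"required":["steps"]}

```bash
mkdir -p pics
cat > h.py <<'E'
import numpy as np, cv2, pickle
from bench import r
def grab(n,tag):
    d=r.get_image(n); pickle.dump(d,open(f'pics/{tag}.pkl','wb'))
    cv2.imwrite(f'pics/{tag}.png',np.ascontiguousarray(d['frame'][:,:,::-1])); return d
def ray(d,uv,z):
    R=cv2.Rodrigues(np.array(d['rvec'],float))[0]; t=np.array(d['tvec'],float).ravel()
    C=-R.T@t; v=R.T@np.array([(uv[0]-d['cx'])/d['fx'],(uv[1]-d['cy'])/d['fy'],1.])
    return C+v*(z-C[2])/v[2]
def proj(d,p):
    R=cv2.Rodrigues(np.array(d['rvec'],float))[0]; q=R@np.array(p,float)+np.array(d['tvec'],float).ravel()
    return d['fx']*q[0]/q[2]+d['cx'],d['fy']*q[1]/q[2]+d['cy']
E
python3 - <<'E'
from h import *
for n in('scene','top'):
    d=grab(n,n+'0'); R=cv2.Rodrigues(np.array(d['rvec'],float))[0]; print(n,-R.T@np.array(d['tvec']).ravel(),d['fx'])
o=r.get_obs(); print(o['t'],o['eef_pos'],o['ee_rot'],o['opening'])
E
```

```text
scene [1482.39276575 -129.2636898   961.3334078 ] 508.48006114294793
top [ 489.14335137   -7.72900184 1275.68434964] 509.9325752266625
0.1 [185.08017228 570.50800516 303.15524205] [-3.14034444e+00 -2.44835468e-04  2.82778441e+00] 1.0009861177678097
```

View pics/top0.png

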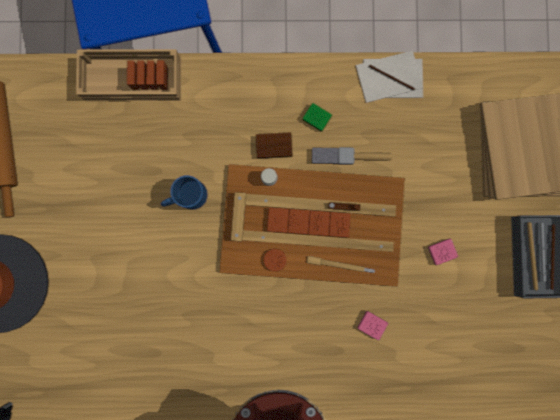

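View pics/scene0.png

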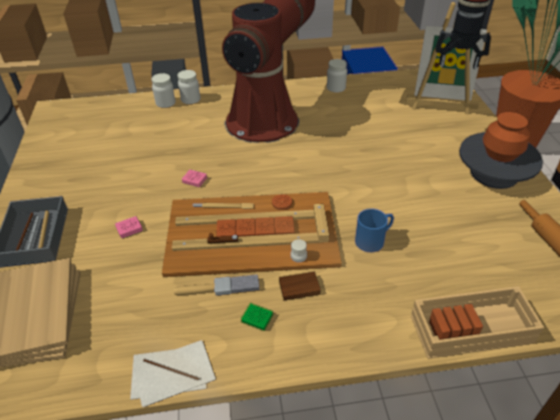

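The top view shows the board around (313,225), with the stop at (238,217), the tiles from (269,219) to (350,224), and the keeper pivot and peg near (356,208) and (332,206). Board +y points left in the image. I'll enlarge this area.

Run:
```python
import cv2
a=cv2.imread('pics/top0.png')[160:290,215:410]
cv2.imwrite('pics/c0.png',cv2.resize(a,None,fx=4,fy=4,interpolation=cv2.INTER_CUBIC))
```

```text
(no output)
```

View pics/c0.png

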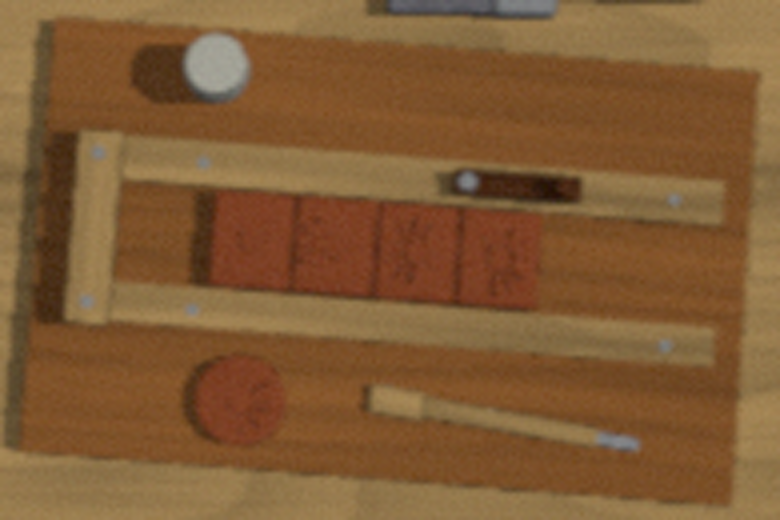

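The crop shows these features, in crop pixels:
- Board corners: (52,18), (757,70), (732,503).
- Strip ends: (724,181–223) and (714,328–365).
- Pivot screw: (467,181), with the bar running to (582,190).
- Tile 4 rear face: u≈540.

Next I'll fit the board pose from these.

```bash
cat >> h.py <<'E'
def fit(P,W):
    P=np.array(P)[:,:2];W=np.array(W)[:,:2];a,b=P.mean(0),W.mean(0)
    u,s,vt=np.linalg.svd((P-a).T@(W-b)); R=(u@np.diag([1,np.linalg.det(u@vt)])@vt).T
    return R,b-R@a
E
python3 - <<'E'
from h import *
d=pickle.load(open('pics/top0.pkl','rb'))
c=lambda u,v,z:ray(d,(215+(u+.5)/4-.5,160+(v+.5)/4-.5),z)
L=[((757,70),18,(130,-220)),((732,503),18,(-140,-220)),((52,18),18,(130,220)),((725,181),28,(58,-200)),((724,223),28,(31.5,-200)),((714,328),28,(-31.5,-200)),((713,365),28,(-55,-200)),((467,181),42,(45,-41))]
W=[c(*p,z) for p,z,_ in L]; P=[b for *_,b in L]
R,t=fit(P,W); print('R',R,'t',t,'yaw',np.arctan2(R[1,0],R[0,0]))
for w,p in zip(W,P): print(p,np.round(R.T@(w[:2]-t)-p,1))
np.savez('b.npz',R=R,t=t)
# tile mask
hsv=cv2.cvtColor(d['frame'],cv2.COLOR_RGB2HSV)
for n,(u,v,z) in dict(t4a=(541,213,36),t4b=(536,308,36),t1a=(215,193,36),t1b=(210,284,36),barend=(581,190,42),glaze=(216,65,63),blade=(640,443,26),handle=(368,397,26)).items():
    w=c(u,v,z);print(n,np.round(R.T@(w[:2]-t),1),w.round(1))
for p in [(0,-200),(0,-105),(0,170),(45,-41)]: print(p,(R@p+t).round(1))
E
```

```text
R [[ 0.99672751  0.08083488]
 [-0.08083488  0.99672751]] t [537.28212222 -91.01854844] yaw -0.08092317032629441
(130, -220) [-0.5  1. ]
(-140, -220) [1.2 0.9]
(130, 220) [-0.2  0.4]
(58, -200) [-0.  -0.9]
(31.5, -200) [ 0.6 -1.8]
(-31.5, -200) [-1.1  0.5]
(-55, -200) [-0.2 -0.2]
(45, -41) [ 0.3 -0. ]
t4a [ 29.6 -88. ] [ 559.7 -181.1   36. ]
t4b [-28.4 -88.6] [ 501.8 -177.1   36. ]
t1a [ 27.4 111.2] [573.6  17.6  36. ]
t1b [-28.1 110.1] [518.2  21.   36. ]
barend [  44.9 -110.5] [ 573.1 -204.8   42. ]
glaze [102.1 115.5] [648.4  15.8  63. ]
blade [-105.9 -158.8] [ 418.9 -240.7   26. ]
handle [-89.7   9.1] [448.6 -74.7  26. ]
(0, -200) [ 521.1 -290.4]
(0, -105) [ 528.8 -195.7]
(0, 170) [551.   78.4]
(45, -41) [ 578.8 -135.5]
```

Tile 4's rear face is at board y ≈ -88 and must reach -30, and the keeper is at about 0 rad. I'll write a helper that turns a board target into a tool-frame shift.

```bash
cat >> h.py <<'E'
from scipy.spatial.transform import Rotation as Ro
B=np.load('b.npz') if __import__('os').path.exists('b.npz') else None
def state():
    o=r.get_obs(); p=np.array(o['eef_pos']); 
    yb=(o['ee_rot'][2]-(np.pi/2-.081)+np.pi)%(2*np.pi)-np.pi
    print('t',round(o['t'],2),'board',(B['R'].T@(p[:2]-B['t'])).round(1),'z',p[2].round(1),'yaw rel',round(yb,3),'q',np.round(o['q'],2),'F',np.round(o['wrist_force'],1),'open',round(o['opening'],2))
    return o
def to(bx,by,z,yawrel=0.):
    """tool-frame shift to board point; yawrel: tool x relative to board +y"""
    o=state(); p=np.array(o['eef_pos']); Rt=Ro.from_euler('xyz',o['ee_rot']).as_matrix()
    g=np.r_[B['R']@[bx,by]+B['t'],z]; dy=(yawrel+np.pi/2-.081-o['ee_rot'][2]+np.pi)%(2*np.pi)-np.pi
    print('step',(Rt.T@(g-p)).round(1),'spin',round(-dy,3))
E
python3 -c "
from h import *
to(0,-135,304)"
```

```text
t 0.1 board [-404.5  630.9] z 303.2 yaw rel 1.338 q [ 1.04  0.1   0.1   1.56 -0.    1.35] F [ 1.   0.3 -1.1] open 1.0
step [-5.704e+02 -6.519e+02 -2.000e-01] spin 1.338
```

Request:
apply_moves(steps=[[-570, -652, 0, 1.338], [-570, -652, 0, 1.338], [-570, -652, 0, 1.338], [-570, -652, 0, 1.338], [-570, -652, 0, 1.338]], jaw=1)

```text
t: 0.6
eef_pos: [283.7, 339.2, 303.5]
ee_rot: [-3.141, 0.0, 2.072]
wrist_force: [-0.3, 0.0, 1.2]
opening: 0.142
grip_force: 0.0
```

```bash
python3 -c "
from h import *
to(0,-135,304)"
```

```text
t 0.6 board [-287.5  408.3] z 303.5 yaw rel 0.582 q [ 0.58 -0.38 -0.35  1.6  -0.    1.65] F [-0.3  0.   1.2] open 0.14
step [-6.119e+02 -5.870e+01 -4.000e-01] spin 0.582
```

Request:
apply_moves(steps=[[-612, -59, 0, 0.582], [-612, -59, 0, 0.582], [-612, -59, 0, 0.582], [-612, -59, 0, 0.582], [-612, -59, 0, 0.582]])

```text
t: 1.1
eef_pos: [383.7, 109.8, 303.8]
ee_rot: [3.141, -0.0, 1.491]
wrist_force: [1.4, 1.2, 0.5]
opening: 0.001
grip_force: 0.0
```

```bash
python3 -c "
from h import *
to(0,-135,304)"
```

```text
t 1.1 board [-169.3  187.7] z 303.8 yaw rel 0.001 q [-0.05 -0.52 -0.45  1.64  0.    1.6 ] F [1.4 1.2 0.5] open 0.0
step [-3.229e+02  1.689e+02 -1.000e-01] spin 0.001
```

Request:
apply_moves(steps=[[-323, 169, 0, 0], [-323, 169, 0, 0], [-323, 169, 0, 0], [-323, 169, 0, 0], [-323, 169, 0, 0]])

```text
t: 1.6
eef_pos: [482.7, -120.1, 303.6]
ee_rot: [-3.142, -0.0, 1.495]
wrist_force: [0.8, 1.2, 1.2]
opening: -0.001
grip_force: 0.0
```

```bash
python3 -c "
from h import *
to(0,-135,180)"
```

```text
t 1.6 board [-52.  -33.4] z 303.6 yaw rel 0.005 q [-0.51 -0.21 -0.21  1.57  0.    1.14] F [0.8 1.2 1.2] open -0.0
step [-102.    51.5  123.6] spin 0.005
```

Request:
apply_moves(steps=[[-102, 52, 0, 0.0], [-102, 52, 0, 0], [-102, 52, 50, 0], [-102, 52, 100, 0], [-102, 52, 124, 0]])

```text
t: 2.1
eef_pos: [525.0, -223.1, 174.8]
ee_rot: [-3.137, -0.003, 1.495]
wrist_force: [-0.4, 0.3, -0.6]
opening: -0.004
grip_force: 0.0
```

```bash
python3 -c "
from h import *
to(0,-135,97)
d=grab('top','top1')
import cv2
cv2.imwrite('pics/c1.png',cv2.resize(cv2.imread('pics/top1.png')[160:290,215:410],None,fx=4,fy=4,interpolation=2))"
```

```text
t 2.1 board [  -1.5 -132.6] z 174.8 yaw rel 0.005 q [-0.63  0.04 -0.21  1.33  0.    1.02] F [-0.4  0.3 -0.6] open -0.0
step [-2.6  1.9 77.8] spin 0.005
```

View pics/c1.png

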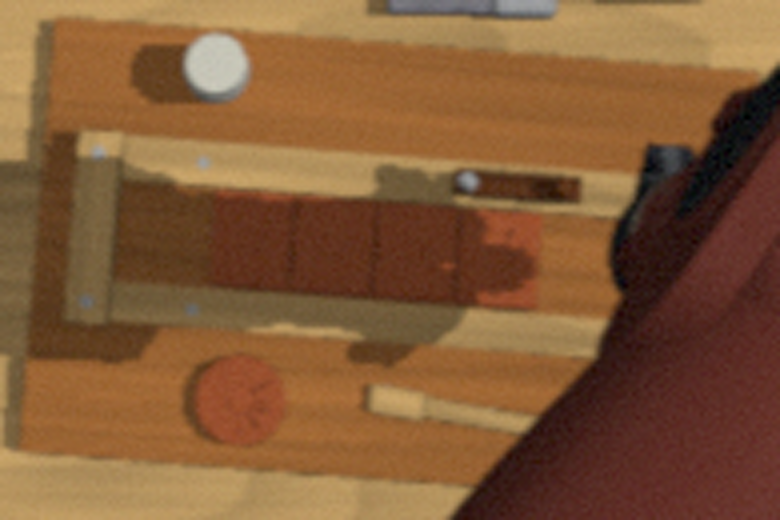

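The row, keeper and bystanders haven't moved, and the gripper at crop (650,250) is behind tile 4, whose rear face is still at u≈540. I'll go down now.

Request:
apply_moves(steps=[[-3, 2, 20, 0], [-3, 2, 40, 0], [-3, 2, 55, 0], [-3, 2, 60, 0], [-3, 2, 60, 0]])

```text
t: 2.65
eef_pos: [528.3, -226.4, 119.7]
ee_rot: [-3.141, -0.001, 1.496]
wrist_force: [-0.5, 0.4, 0.7]
opening: 0.002
grip_force: 0.0
```

```bash
python3 -c "
from h import *
to(0,-135,98)"
```

```text
t 2.65 board [   2.  -135.7] z 119.7 yaw rel 0.006 q [-0.63  0.08 -0.27  1.23  0.    1.01] F [-0.5  0.4  0.7] open 0.0
step [ 0.7 -1.9 21.7] spin 0.006
```

Request:
apply_moves(steps=[[0, -2, 8, 0.006], [0, -2, 14, 0.006], [0, -2, 19, 0.006], [0, -2, 22, 0.006], [0, -2, 22, 0.006]])

```text
t: 3.15
eef_pos: [526.2, -226.3, 97.4]
ee_rot: [-3.141, -0.0, 1.49]
wrist_force: [-0.3, 0.4, -0.3]
opening: 0.002
grip_force: 0.0
```

```bash
python3 -c "
from h import *
to(0,-41,98)
d=grab('scene','s1')
import cv2
for y in(-124,-146): print(proj(d,np.r_[B['R']@[0,y]+B['t'],25]))
cv2.imwrite('pics/cs1.png',cv2.resize(cv2.imread('pics/s1.png')[150:290,150:350],None,fx=4,fy=4,interpolation=2))"
```

```text
t 3.15 board [-1.000e-01 -1.357e+02] z 97.4 yaw rel 0.0 q [-0.63  0.09 -0.29  1.19  0.    1.02] F [-0.3  0.4 -0.3] open 0.0
step [94.7  0.1 -0.6] spin 0.0
(np.float64(201.90952338710946), np.float64(231.02464296550576))
(np.float64(193.41315735510653), np.float64(231.51405116724595))
```

View pics/cs1.png

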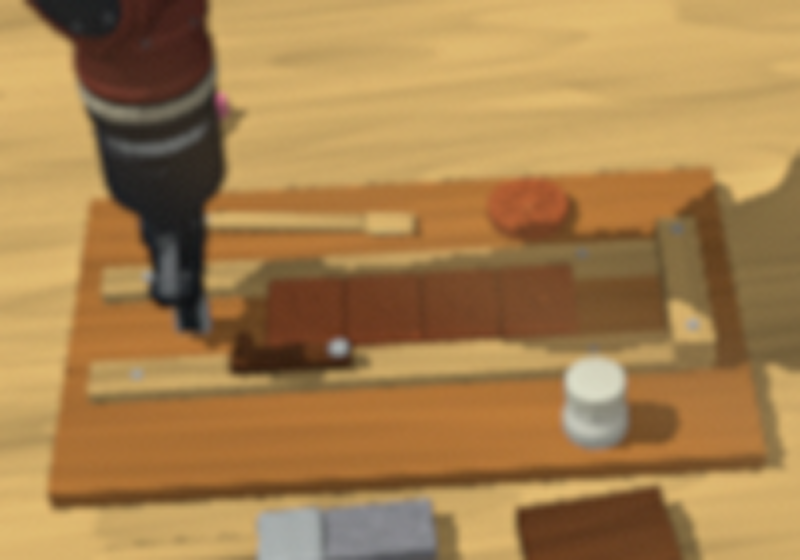

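The closed fingertips are at crop (195,330) in the channel, clear behind tile 4 at (268,310). Now I'll push.

Request:
apply_moves(steps=[[10, 0, -1, 0], [20, 0, -1, 0], [28, 0, -1, 0], [34, 0, -1, 0], [39, 0, -1, 0]])

```text
t: 3.7
eef_pos: [529.7, -187.0, 99.0]
ee_rot: [3.141, 0.0, 1.49]
wrist_force: [-0.7, -3.0, -0.2]
opening: -0.0
grip_force: 1.0
```

Request:
apply_moves(steps=[[5, 0, 0, 0], [10, 0, 0, 0], [15, 0, 0, 0], [20, 0, 0, 0], [25, 0, 0, 0]])

```text
t: 4.2
eef_pos: [531.7, -162.4, 99.0]
ee_rot: [3.141, 0.0, 1.49]
wrist_force: [-0.4, -2.3, 1.0]
opening: -0.002
grip_force: 1.2
```

```bash
python3 -c "
from h import *
to(0,-41,98)"
```

```text
t 4.2 board [  0.2 -71.6] z 99.0 yaw rel -0.0 q [-0.53  0.04 -0.35  1.19 -0.    1.12] F [-0.4 -2.3  1. ] open -0.0
step [30.6 -0.2  1. ] spin -0.0
```

Request:
apply_moves(steps=[[5, 0, 0, 0], [10, 0, 0, 0], [15, 0, 0, 0], [20, 0, 0, 0], [24, 0, 0, 0]])

```text
t: 4.7
eef_pos: [533.6, -138.3, 99.0]
ee_rot: [3.141, 0.0, 1.49]
wrist_force: [-0.8, -3.1, 1.6]
opening: -0.001
grip_force: 1.4
```

Request:
apply_moves(steps=[[1, 0, 0, 0], [2, 0, 0, 0], [3, 0, 0, 0], [4, 0, 0, 0], [5, 0, 0, 0]])

```text
t: 5.2
eef_pos: [534.0, -133.9, 98.9]
ee_rot: [3.141, 0.0, 1.49]
wrist_force: [-0.7, -3.4, 1.5]
opening: -0.003
grip_force: 1.5
```

```bash
python3 -c "
from h import *
to(0,-41,98)"
```

```text
t 5.2 board [  0.2 -43. ] z 98.9 yaw rel -0.0 q [-0.48  0.02 -0.36  1.18  0.    1.17] F [-0.7 -3.4  1.5] open -0.0
step [ 2.  -0.2  0.9] spin -0.0
```

Still only sliding friction, so I'll go on gently until the force rises.

Request:
apply_moves(steps=[[0.6, 0, 0, 0], [1.2, 0, 0, 0], [1.8, 0, 0, 0], [2.4, 0, 0, 0], [3, 0, 0, 0]])

```text
t: 5.7
eef_pos: [534.2, -130.7, 98.9]
ee_rot: [3.142, -0.0, 1.49]
wrist_force: [-0.2, -3.2, 3.5]
opening: -0.005
grip_force: 1.7
```

Request:
apply_moves(steps=[[0.6, 0, 0, 0], [1.2, 0, 0, 0], [1.8, 0, 0, 0], [2.4, 0, 0, 0], [3, 0, 0, 0]])

```text
t: 6.2
eef_pos: [534.4, -130.0, 99.2]
ee_rot: [-3.141, 0.005, 1.488]
wrist_force: [-2.8, -18.7, -0.2]
opening: 0.001
grip_force: 9.0
```

The force has jumped to 19 N and the motion has stalled, so the row is tight. I'll hold briefly, ease off, then retreat.

Request:
apply_moves(steps=[[0, 0, 0, 0], [0, 0, 0, 0], [-2, 0, 0, 0], [-6, 0, 0, 0], [-20, 0, 0, 0]])

```text
t: 6.7
eef_pos: [532.5, -146.9, 98.4]
ee_rot: [-3.141, -0.002, 1.492]
wrist_force: [-0.2, 0.2, -0.8]
opening: 0.0
grip_force: 0.0
```

Request:
apply_moves(steps=[[-30, 0, 0, 0], [-60, 0, 0, 0], [-90, 0, 0, 0], [-90, 0, -40, 0], [-90, 0, -80, 0]])

```text
t: 7.2
eef_pos: [524.2, -238.2, 178.2]
ee_rot: [-3.139, -0.003, 1.488]
wrist_force: [1.0, -0.7, 0.3]
opening: 0.006
grip_force: 0.0
```

```bash
python3 -c "
from h import *
to(75,-150,180,np.pi/2)
d=grab('top','top2')
import cv2
cv2.imwrite('pics/c2.png',cv2.resize(cv2.imread('pics/top2.png')[160:290,215:410],None,fx=4,fy=4,interpolation=2))"
```

```text
t 7.2 board [  -1.2 -147.8] z 178.2 yaw rel -0.002 q [-0.65  0.05 -0.19  1.34  0.    1.  ] F [ 1.  -0.7  0.3] open 0.01
step [-2.1 76.2 -2.1] spin -1.572
```

View pics/c2.png

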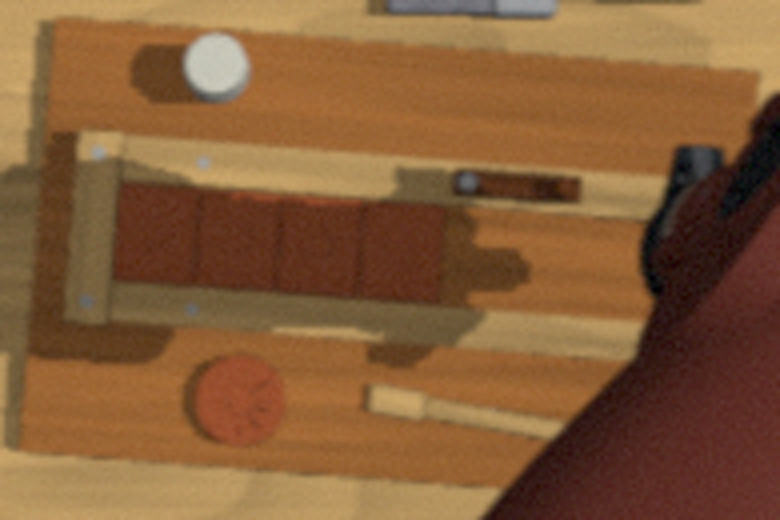

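The row is tight, with tile 1 against the stop (u≈115) and tile 4's rear at u≈443, level with the pivot as expected. Next, I'll go to the outer side of the peg with the tool turned to face it.

Request:
apply_moves(steps=[[48, 86, 0, -1.572], [48, 86, 0, -1.572], [48, 86, 0, -1.572], [48, 86, 0, -1.572], [48, 86, 0, -1.572]])

```text
t: 7.75
eef_pos: [615.2, -196.5, 177.9]
ee_rot: [3.142, -0.001, 2.247]
wrist_force: [0.6, -0.2, -0.1]
opening: 0.001
grip_force: 0.0
```

```bash
python3 -c "
from h import *
to(85,-99,178,np.pi/2)"
```

```text
t 7.75 board [ 86.2 -98.8] z 177.9 yaw rel 0.757 q [-0.51  0.26  0.04  1.35  0.    0.38] F [ 0.6 -0.2 -0.1] open 0.0
step [ 0.7 -1.  -0.1] spin -0.814
```

Request:
apply_moves(steps=[[0, -1, 0, -0.814], [0, -1, 0, -0.814], [0, -1, 0, -0.814], [0, -1, 0, -0.814], [0, -1, 0, -0.814]])

```text
t: 8.25
eef_pos: [614.2, -197.5, 178.3]
ee_rot: [3.141, -0.0, 2.996]
wrist_force: [-1.4, 0.0, -0.4]
opening: 0.001
grip_force: 0.0
```

```bash
python3 -c "
from h import *
to(85,-99,120,np.pi/2)"
```

```text
t 8.25 board [ 85.3 -99.9] z 178.3 yaw rel 1.506 q [-0.51  0.25  0.04  1.35  0.   -0.37] F [-1.4  0.  -0.4] open 0.0
step [ 0.3  0.9 58.3] spin -0.064
```

Request:
apply_moves(steps=[[0, 1, 20, -0.064], [0, 1, 40, -0.064], [0, 1, 53, -0.064], [0, 1, 58, -0.064], [0, 1, 58, -0.064]])

```text
t: 8.75
eef_pos: [614.1, -196.1, 120.1]
ee_rot: [3.141, -0.001, 3.054]
wrist_force: [-0.8, 0.9, 1.0]
opening: -0.0
grip_force: 0.0
```

```bash
cat > arc.py <<'E'
from h import *
import sys
# rows for the fingers at keeper angles th, in tool axes at present
def arc(ths):
    o=state(); p=np.array(o['eef_pos']); Rt=Ro.from_euler('xyz',o['ee_rot']).as_matrix()
    for th in ths:
        tan=np.array([-np.cos(th),np.sin(th)]); c=np.array([45,-41])+58*np.array([-np.sin(th),-np.cos(th)])-17*tan
        g=np.r_[B['R']@c+B['t'],p[2]]; dy=(np.pi/2-th+np.pi/2-.081-o['ee_rot'][2]+np.pi)%(2*np.pi)-np.pi
        print('th',round(th,2),(Rt.T@(g-p)).round(1)[:2],round(-dy,3))
arc([float(a) for a in sys.argv[1:]])
E
python3 arc.py 0 .1 .2 .3 .4
```

```text
t 8.75 board [ 85.1 -98.6] z 120.1 yaw rel 1.564 q [-0.51  0.29 -0.03  1.25  0.   -0.42] F [-0.8  0.9  1. ] open -0.0
th 0.0 [23.1 -0.6] -0.007
th 0.1 [28.9 -2. ] 0.093
th 0.2 [34.9 -2.9] 0.193
th 0.3 [41.  -3.2] 0.293
th 0.4 [47.  -2.8] 0.393
```

Request:
apply_moves(steps=[[12, 0, 0, 0], [23, -0.5, 0, 0], [29, -2, 0, 0.09], [35, -3, 0, 0.19], [41, -3, 0, 0.29]])

```text
t: 9.25
eef_pos: [573.9, -196.2, 122.4]
ee_rot: [-3.141, 0.003, 2.76]
wrist_force: [1.3, -1.0, -1.4]
opening: -0.003
grip_force: 0.6
```

```bash
python3 arc.py .4 .5 .6 .7 .8
```

```text
t 9.25 board [  45.  -101.9] z 122.4 yaw rel 1.27 q [-0.54  0.17 -0.16  1.24  0.   -0.16] F [ 1.3 -1.  -1.4] open -0.0
th 0.4 [ 6.9 -1.3] 0.099
th 0.5 [12.9 -2.1] 0.199
th 0.6 [18.9 -2.3] 0.299
th 0.7 [25.  -1.9] 0.399
th 0.8 [30.9 -1. ] 0.499
```

Request:
apply_moves(steps=[[7, -1, 1, 0.1], [13, -2, 1, 0.2], [19, -2, 1, 0.3], [25, -2, 1, 0.4], [31, -1, 1, 0.5]])

```text
t: 9.75
eef_pos: [544.8, -185.7, 121.5]
ee_rot: [3.141, 0.002, 2.259]
wrist_force: [1.3, -1.2, 0.5]
opening: 0.0
grip_force: 0.5
```

```bash
python3 arc.py .9 1 1.1 1.2 1.3
python3 -c "
from h import *
d=grab('scene','s2')
cv2.imwrite('pics/cs2.png',cv2.resize(cv2.imread('pics/s2.png')[150:290,150:350],None,fx=4,fy=4,interpolation=2))"
```

```text
t 9.75 board [ 15.1 -93.7] z 121.5 yaw rel 0.77 q [-0.56  0.08 -0.26  1.23 -0.    0.33] F [ 1.3 -1.2  0.5] open 0.0
th 0.9 [ 5.9 -1.2] 0.099
th 1.0 [11.9 -2.1] 0.199
th 1.1 [17.9 -2.3] 0.299
th 1.2 [23.9 -1.9] 0.399
th 1.3 [29.9 -0.9] 0.499
```

View pics/cs2.png

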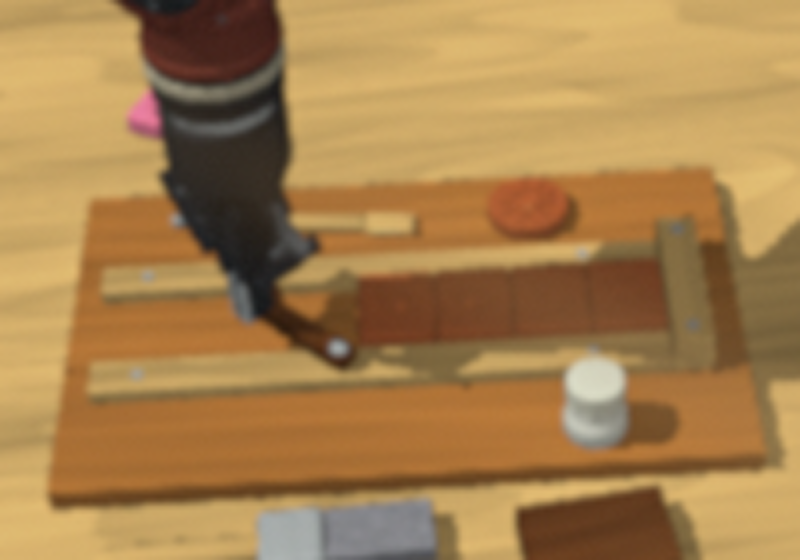

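The keeper is swinging well, about 45° across from its pivot at crop (338,348), with the row still tight. I'll carry on.

Request:
apply_moves(steps=[[6, -1, 0, 0.1], [12, -2, 0, 0.2], [18, -2, 0, 0.3], [24, -2, 0, 0.4], [30, -1, 0, 0.5]])

```text
t: 10.3
eef_pos: [524.8, -163.1, 121.2]
ee_rot: [3.14, 0.002, 1.762]
wrist_force: [0.6, -0.7, 0.2]
opening: -0.001
grip_force: 0.5
```

```bash
python3 arc.py 1.4 1.45 1.5 1.54 1.57
```

```text
t 10.3 board [ -6.6 -72.8] z 121.2 yaw rel 0.272 q [-0.54 -0.   -0.34  1.22 -0.    0.84] F [ 0.6 -0.7  0.2] open -0.0
th 1.4 [ 5.8 -1.2] 0.101
th 1.45 [ 8.8 -1.7] 0.151
th 1.5 [11.8 -2. ] 0.201
th 1.54 [14.2 -2.2] 0.241
th 1.57 [16.  -2.2] 0.271
```

Request:
apply_moves(steps=[[5, -1, 0, 0.1], [9, -2, 0, 0.15], [12, -2, 0, 0.2], [14, -2, 0, 0.24], [16, -2, 0, 0.27]])

```text
t: 10.8
eef_pos: [519.8, -147.7, 121.0]
ee_rot: [3.14, 0.001, 1.494]
wrist_force: [-0.8, -2.1, 0.3]
opening: 0.002
grip_force: 0.4
```

Request:
apply_moves(steps=[[0.5, 0, 0, 0], [1, 0, 0, 0], [1.5, 0, 0, 0], [2, 0, 0, 0], [2, 0, 0, 0]])

```text
t: 11.3
eef_pos: [519.7, -145.9, 120.3]
ee_rot: [3.141, 0.001, 1.494]
wrist_force: [0.0, -4.9, 2.4]
opening: 0.001
grip_force: 2.2
```

The force is rising at the hard stop. Now I'll back off and lift clear.

Request:
apply_moves(steps=[[0, 0, 0, 0], [-3, 0, 0, 0], [-15, 0, 0, 0], [-45, 0, 0, 0], [-80, 0, -20, 0]])

```text
t: 11.8
eef_pos: [511.6, -224.5, 137.0]
ee_rot: [-3.137, -0.004, 1.496]
wrist_force: [-0.5, 0.3, -0.7]
opening: 0.001
grip_force: 0.0
```

Request:
apply_moves(steps=[[-30, 0, -40, 0], [-60, 0, -80, 0], [-90, 0, -120, 0], [-120, 0, -160, 0], [-120, 0, -160, 0]])

```text
t: 12.3
eef_pos: [504.2, -349.7, 305.7]
ee_rot: [3.135, 0.006, 1.491]
wrist_force: [0.6, 0.4, -0.4]
opening: -0.001
grip_force: 0.0
```

```bash
python3 -c "
from h import *
state()
d=grab('top','top3')
cv2.imwrite('pics/c3.png',cv2.resize(cv2.imread('pics/top3.png')[160:290,215:410],None,fx=4,fy=4,interpolation=2))"
```

```text
t 12.3 board [ -12.1 -260.5] z 305.7 yaw rel 0.001 q [-0.82  0.14  0.14  1.56 -0.    0.83] F [ 0.6  0.4 -0.4] open -0.0
```

View pics/c3.png

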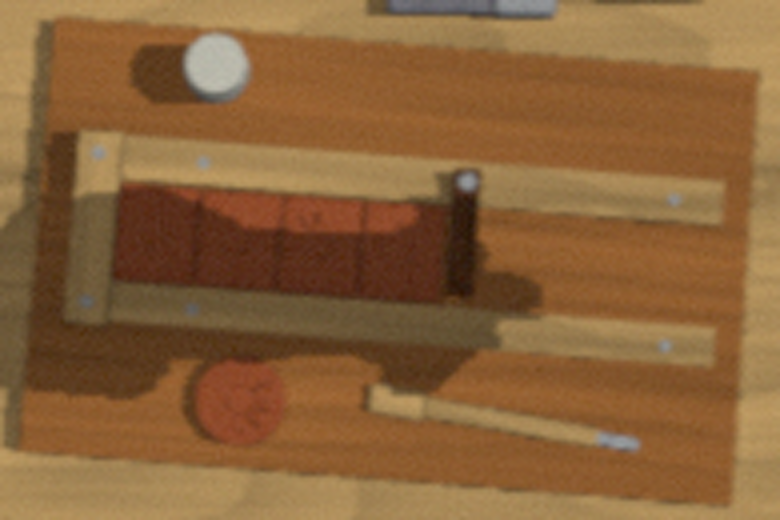

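The keeper runs from crop (467,181) to (461,295), parallel to the board's end edge, so it is square across behind tile 4. The row is tight and the bystanders on the board haven't moved. I'll hand in.

```bash
python3 -c "
from bench import r
print(r.hand_in())"
```

```text
the job is handed in; nothing more can be done
None
```

The four tiles are tight against the end stop, the keeper is swung square across behind tile 4, the arm is clear, and the job is handed in at about 12 s of the 51 s; hand-in gave no verdict.

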